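# Lock the open stud of a pump module's service cover

## Task

Three of the four slotted quarter-turn studs on the pump module's cover are home; the fourth still stands proud. Take the stud key from its stand, seat its blade in that stud's slot, press the stud down against its spring and turn it a quarter turn clockwise until it drops into its catch and stays there when you let up. Be gentle (a firm finger push is enough), then put the key back upright in its stand, and leave the other things on the bench alone; only the key may touch the module.

Things in the scene. Friction and masses are not known exactly. Their poses are not given: they have to be found in the camera images.
- stud_key: Stud key standing upright in its stand, 96 mm tall, 0.09 to 0.14 kg. Flat steel blade at its foot: 12 mm wide (key x), 2.5 mm thick (key y), lowest 8 mm; above it a round shank (10 to 12 mm) with a 28 mm collar, 26 to 31 mm above the tip. Origin: centre of the blade's lower edge; z up along the key; a half turn about z gives the same blade.
- key_grip (a point): Point on the key's axis 78 mm above the tip, in its black paddle handle: 34 mm wide (key x), 12 mm thick (key y), 50 to 96 mm above the tip. Grip it across the 12 mm.
- stand: Fixed aluminium block 64 x 64 x 40 mm (tall) in which the key stands. Origin: centre of the underside, on the worktop.
- stand_hole (a point): Mouth of the stand's vertical hole, in the middle of its top: 20 mm wide, 32 mm deep. The key's collar rests on the block's top, so its tip is then 26 mm below this point (14 mm above the worktop), on the hole's axis. The key may stand at any angle about its axis.
- module: Fixed grey pump module, 150 mm (its x) by 200 mm (its y), 64 mm tall to the top of its aluminium cover, vents on its -x side. Four slotted steel studs in steel rings near the cover's corners; three are home: flush with their rings, slots along module y. Origin: centre of the underside, on the worktop.
- stud_hole (a point): Nominal centre of the open stud's hole, level with the cover's top, at (35, 60) mm in module x, y; axes as the module's. A ring, 32 mm inside, 40 mm outside, 2 mm high, lies round it. The stud floats: its axis stands up to 4 mm off this point in module x and 2 to 4 mm in module y (to one side), held there by about 5 N of friction, so its slot must be found by feel or sight.
- stud_turn (a joint): Angle of the open stud, rad, growing clockwise from above. At 0 its slot lies along module x (starts within 0.1 of that); in the catch, about 1.57, along module y; stop at 1.75. It turns past about 0.15 only while pressed down over 5 mm, and is clear of that guard again at about 1.5. Friction 0.04 N m. The blade has about 0.12 rad of play in the slot.
- stud_press (a joint): How far the open stud is pressed down, m: 0 proud (start), 0.008 hard bottom, about 0.002 sprung up into its catch, where it cannot turn back. Spring: 4 N at 0, 8 N at 5 mm, 10.4 N at the bottom; over 40 N in all would damage it. Head 22 mm dia, top 4 mm above the cover at 0; slot 13.6 mm long, 4 mm wide, 5 mm deep, closed ends, through its centre.
- tape_roll: Loose roll of masking tape, 70 mm across, 18 mm high; a bystander. Origin: middle of its underside.
- marker_blue: Loose blue marker, 138 mm; a bystander. Origin: middle of its underside.
- beaker_50: Loose small glass beaker, 44 mm across, 56 mm tall; a bystander. Origin: middle of its underside.
- vial_loose: Loose capped vial, 23 mm across, 43 mm tall; a bystander. Origin: middle of its underside.
- electrode_cap: Loose electrode cap, 19 mm across, 30 mm tall; a bystander. Origin: middle of its underside.
- pen_red: Loose red pen, 142 mm; a bystander. Origin: middle of its underside.
- hex_key: Loose black hex key, 82 mm long; a bystander. Origin: middle of its underside.
There are look-alikes about, which are no part of the job. Leave any black or orange look-alike of the stand alone.

How it is judged:
On the way, in this order (a step that is already met when the one before it is completed fails the run):
1. the open stud is pressed down past its guard (more than 5 mm) with the key, before it is turned (value of joint stud_press above 0.005 m and value of joint stud_turn below 0.4 rad and contact force between stud_key and module above 2 N), for 0.1 s.
2. still pressed down by the key, it is turned past the guard (more than 1.45 rad) (value of joint stud_turn above 1.45 rad and value of joint stud_press above 0.004 m and contact force between stud_key and module above 2 N), for 0.05 s.
3. let up, it has sprung into its catch (value of joint stud_turn above 1.42 rad and value of joint stud_press below 0.0035 m), for 0.2 s.
At the end, for the whole second after the job is handed in: the stud is in its catch (turned more than 1.42 rad, 1 to 3.5 mm down), and the key stands released and still in its stand: tip within 6 mm of the stand's axis and below 18 mm, leaning less than 0.1 rad (all of step 3 and value of joint stud_press above 0.001 m and horizontal distance between stud_key and stand below 0.006 m and height (world z) of stud_key below 0.018 m and angle between stud_key's own z axis and vertical below 0.1 rad and linear speed of stud_key below 0.02 m/s); the robot touches nothing.
It fails at once if more than 40 N between the key and the module (contact force between stud_key and module above 40 N).
It fails at once if the gripper or arm touches the module (contact force between any of the fingers, the arm and module above 1 N).
It fails at once if a bystander is moved by more than 20 mm (distance of any of tape_roll, marker_blue, beaker_50, vial_loose, electrode_cap, pen_red, hex_key from where it was at the start of the episode above 0.02 m).
It also fails if it takes over 67 s, if anything falls off the work surface, if the arm or the gripper's body presses on something with over 40 N, if the wrist force passes 120 N, or if a joint passes its speed limit or range.

## Robot

A 6-joint arm with a two-finger parallel gripper is mounted at the origin on a cart in front of the work surface, level with it; the furniture and walls round the work are solid. World frame = base frame: x ahead of the robot, y to its left, z up, the work surface at z = 0. Lengths are in m, angles in rad, forces in N, time in s.
With the tool pointing down it reaches from about 0.3 to 0.775 m from the base axis. Payload 14.6 kg.
Tool frame: the origin (TCP) lies at the very end of the fingers, on their centre line; the grasp point (between the pads) lies 19 mm behind it; z points along the fingers, y is the line along which they close (so a half turn about z gives the same grasp; the last joint's range is limited). The gripper opens to 94 mm and grips with 3 to 60 N. Pads are 16 mm wide; open, the fingers measure 119 mm over their backs; the gripper's body (75 mm by 177 mm) begins 78 mm behind the grasp point.
Start: joints at [1.06, 0.3, 1.521, -0, 1.321, -0.067], TCP at [0.236, 0.497, 0.205] pointing down, gripper open.
Joint ranges: [-3.03, 3.03], [-0.79, 2.21], [0.23, 2.52], [-1.04, 4.18], [0, 3.07], [-2.55, 2.55]. Speed limits (rad/s): [2.22, 2.22, 2.57, 3.14, 3.14, 3.14].

## Interface

Orientations are given as [roll, pitch, yaw] about the fixed x, y, z axes, in that order (R = Rz(yaw) Ry(pitch) Rx(roll)).
In Python, from station import ctrl gives the robot as it stands.
- The arm moves only by the shell command python3 -m pendant 'ROWS' [OPENING] [FORCE]. ROWS is JSON, a list of rows, each a list of 2 entries, a list of its own where there are three numbers: the shift along the world's x, y, z in cm, then the turn about the world's z in rad. A call has 1 to 20 rows; each row shifts and turns the commanded pose from where the row before left it; what a row does not reach is not made up. A row lasts 1/12 s, in which the tool goes at most 41.7 mm and 7.16 degrees, less where a joint would pass 70% of its speed; a pose out of reach is approached as far as the arm can. A call is refused whole if a number of a shift passes 4.17 or a number of a turn 0.125, either way. A call with a gripper value outside its range is refused whole. OPENING is the opening, from 0 (shut) to 1 (fully open), set as the call begins (- or left out, the last holds). The fingers move at their own pace and stop on an object; FORCE is the grip in N (left out, the last holds). Time passes only in rows, so rows that do not move let the fingers close. It gives the time, the measured TCP pose, the force, the opening and the grip force at its end, in the units of the state.
- ctrl.get_obs(): the state, without advancing time (a new reading comes with each control period).
- ctrl.camera(name): name is "side" or "top" or "wrist"; returns a dict with "color" (400x640x3 uint8, red, green, blue), "intrinsics" (3x3 intrinsics, pixels), "camera_from_world" (4x4, takes a point from world to camera coordinates). Camera axes: x right, y down, z forward; pixel columns grow to the right and rows downward; lengths in m; the calibration is good to about 2 mm. The wrist camera is an equidistant fisheye: a pixel r from the principal point sees the ray r / f radians off the axis. A picture is of the moment at which its call begins. There is no depth.
- ctrl.hand_in(): hands the job in; it is judged then, once.
The state is a dict: "time_s": time; "qpos": joint angles; "joint_vel": joint speeds; "tau": joint torques, N m; "ee_pos": TCP position; "eef_rot": TCP orientation; "force": force on the tool from outside, world axes, zero at the start; "moment": the same for the moment, N m; "grip_width": finger opening in m; "grip_force": force on a finger pad.
Only numpy, scipy, OpenCV 4.12 (cv2) and the standard library are available. Lean on these libraries where they do the work, as an engineer would, in place of code of your own. Each camera call takes 0.05 s, during which the arm holds its last target. There are 200 camera calls.

## Working session

There is one attempt and no reset: what is moved stays moved. The work goes in short steps, Python scripts to look and compute and a shell command to move; the robot and the scene stay as the last step left them, time stands still between calls to the robot, and variables do not carry over. Pictures are saved under pics/ and viewed, at most 10 in all, crops included, and the job is handed in when it is done.

```bash
mkdir -p pics; cat > h.py <<'E'
import numpy as np, cv2
from station import ctrl
def snap(n,f):
    c=ctrl.camera(n); np.savez('pics/%s.npz'%f,**c); cv2.imwrite('pics/%s.png'%f,c['color'][:,:,::-1]); return c
def load(f): return dict(np.load('pics/%s.npz'%f))
def ray(c,u,v,fish=False):
    K=c['intrinsics'];T=c['camera_from_world']
    x=(u-K[0,2])/K[0,0];y=(v-K[1,2])/K[1,1]
    if fish:
        r=np.hypot(x,y)+1e-12; d=np.array([np.sin(r)*x/r,np.sin(r)*y/r,np.cos(r)])
    else: d=np.array([x,y,1.])
    R=T[:3,:3]; return -R.T@T[:3,3], R.T@d
def onz(c,u,v,z,fish=False):
    o,d=ray(c,u,v,fish); return o+d*(z-o[2])/d[2]
def proj(c,p,fish=False):
    q=c['camera_from_world']@np.append(p,1);K=c['intrinsics']
    if fish:
        r=np.hypot(q[0],q[1]);t=np.arctan2(r,q[2]);x,y=q[0]/r*t,q[1]/r*t
    else: x,y=q[0]/q[2],q[1]/q[2]
    return np.array([K[0,0]*x+K[0,2],K[1,1]*y+K[1,2]])
E
python3 - <<'E'
from h import *
a=snap('top','t0');b=snap('side','s0');w=snap('wrist','w0')
for c in(a,b,w): print(ray(c,320,200)[0],c['intrinsics'][0,0])
o=ctrl.get_obs();print(o['time_s'],o['force'],o['eef_rot'],o['ee_pos'])
cv2.imwrite('pics/v1.png',np.hstack([cv2.resize(a['color'],(800,500))])[:,:,::-1])
E
```

```text
[0.41901176 0.08774043 1.46806372] 397.7193962033113
[0.3531304  1.4217351  0.81293558] 380.9702840721796
[0.17453406 0.52596924 0.38330297] 309.70691628693146
0.15 [ 0.27395223 -0.10503742 -0.28589145] [-3.14071601e+00 -1.53707521e-05  2.69782146e+00] [0.2360706  0.49653758 0.20503379]
```

View pics/t0.png

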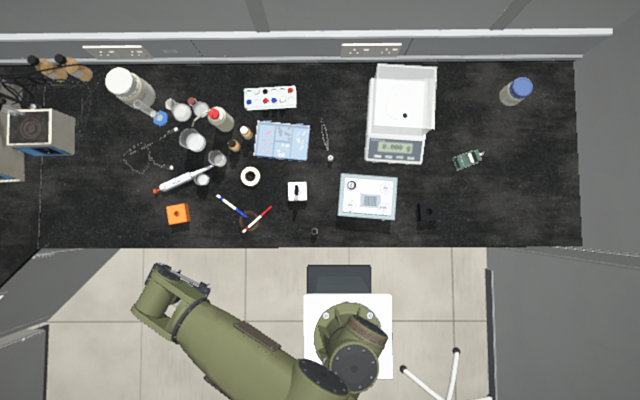

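View pics/s0.png

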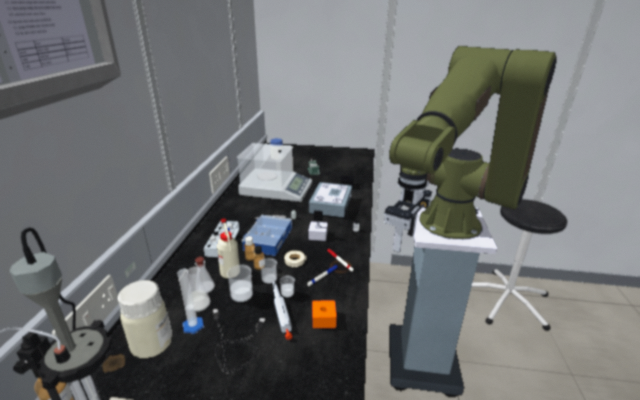

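The top view shows these candidates:
- **Stand:** the aluminium block at (297,190) with a dark handle fits. Orange (177,214) and black (427,212) are look-alikes.
- **Module:** the grey box at (367,197), about 58x45 px (roughly 200x150 mm), fits. The blue box at (282,140) does not.

I'll confirm both in one enlarged crop.

```bash
python3 - <<'E'
from h import *
a=load('t0');b=load('s0')
A=cv2.resize(a['color'][165:235,270:445],(800,320),interpolation=cv2.INTER_CUBIC)
B=cv2.resize(b['color'][175:245,270:400],(520,280),interpolation=cv2.INTER_CUBIC)
B=np.hstack([B,np.zeros((280,280,3),np.uint8)])
cv2.imwrite('pics/v2.png',np.vstack([A,B])[:,:,::-1])
for u,v,z in[(297,190,.04),(343,174,.064),(396,177,.064),(394,219,.064),(340,217,.064)]: print(u,v,onz(a,u,v,z))
E
```

```text
297 190 [0.53002247 0.18070272 0.04      ]
343 174 [0.58412965 0.01574191 0.064     ]
396 177 [ 0.57225864 -0.17177068  0.064     ]
394 219 [ 0.42384058 -0.16206379  0.064     ]
340 217 [0.4318602  0.02770462 0.064     ]
```

View pics/v2.png

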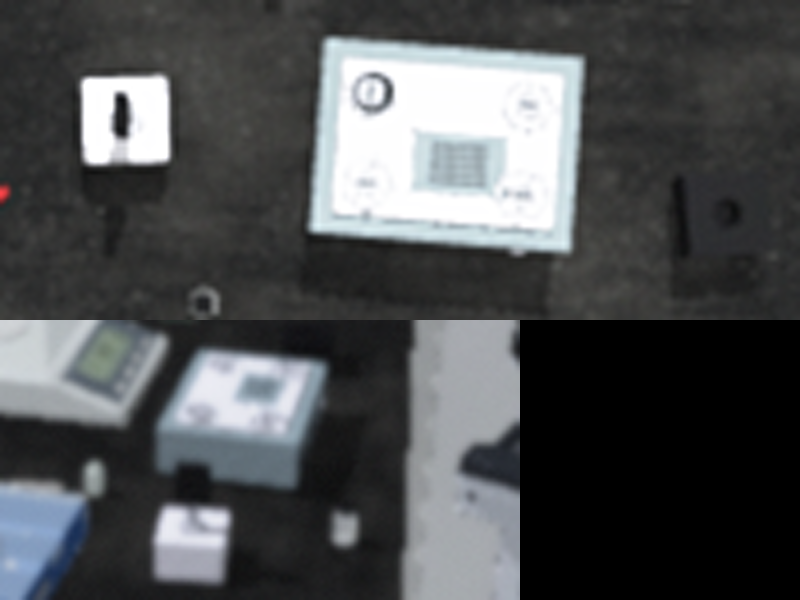

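The crop confirms it. The white aluminium block holds the key, with the paddle roughly along world x. The module's open stud is at top px (351.6,185.3), its slot roughly along world x, so module yaw is about -0.065. I'm moving above the stand.

```bash
python3 -m pendant '[[[2.4,-2.6,0],0.037],[[2.4,-2.6,0],0.037],[[2.4,-2.6,0],0.037],[[2.4,-2.6,0],0.037],[[2.4,-2.6,0],0.037],[[2.4,-2.6,0],0.037],[[2.4,-2.6,0],0.037],[[2.4,-2.6,0],0.037],[[2.4,-2.6,0],0.037],[[2.4,-2.6,0],0.037],[[2.4,-2.6,0],0.037],[[2.4,-2.6,0],0.037],[[0,0,0],0],[[0,0,0],0]]' 1 20
python3 - <<'E'
from h import *
c=snap('wrist','w1');o=ctrl.get_obs();print(ray(c,320,200)[0],o['qpos'],o['force'])
E
```

```text
time_s: 1.32
ee_pos: [0.5247, 0.1835, 0.2049]
eef_rot: [-3.141, -0.001, 3.139]
force: [-0.5, -0.3, 0.8]
grip_width: 0.0936
grip_force: 0.0
[0.45663383 0.18384507 0.38327504] [ 2.72636240e-01  3.13091137e-01  1.50478968e+00  2.05135375e-04
  1.32456612e+00 -1.29690790e+00] [-0.61421216  1.31889001 -0.24253281]
```

View pics/w1.png

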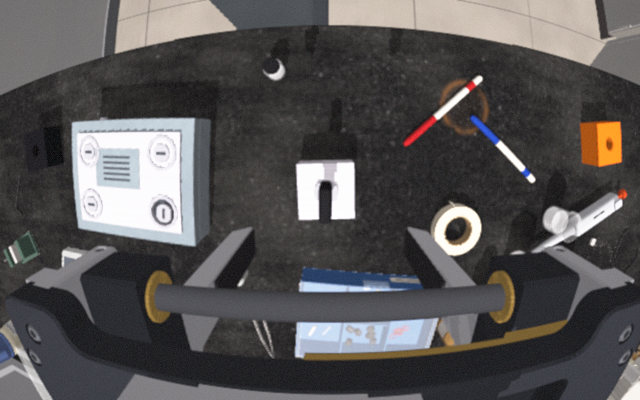

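Wrist view: the stand's top face spans about (297-355, 160-220), with the paddle at (325,200). The module is at left, with the open stud at (163,212). Next I measure.

```bash
python3 - <<'E'
from h import *
c=load('w1');g=cv2.cvtColor(c['color'],cv2.COLOR_RGB2GRAY)
m=np.zeros_like(g);m[150:228,285:365]=(g[150:228,285:365]>150)
cs,_=cv2.findContours(m,0,1);k=max(cs,key=cv2.contourArea)
P=np.array([onz(c,*p[0],.04,True)[:2] for p in k])
print('stand',cv2.minAreaRect((P*1000).astype(np.float32)))
print('block lit rows',[(r,np.where(m[r])[0][[0,-1]]) for r in (165,190,215)if m[r].any()])
for r in range(176,226,4):
    s=g[r,305:345]; d=np.where(s<90)[0]+305
    if len(d): print(r,d[0],d[-1],[onz(c,u,r,.11,True)[:2].round(4) for u in (d[0]-.5,d[-1]+.5)])
# module stud: crop, big
x=cv2.resize(c['color'][110:250,65:215],(750,700)[:2] if 0 else (640,597),interpolation=cv2.INTER_CUBIC)
cv2.imwrite('pics/v3.png',x[:,:,::-1])
for u,v in((77,121),(183,130),(182,233),(80,229)):print(onz(c,u,v,.064,True))
print('stud',onz(c,163,212,.066,True))
E
```

```text
stand ((525.3815307617188, 179.32009887695312), (66.77718353271484, 65.04161834716797), 0.9418483376502991)
block lit rows [(165, array([296, 353])), (190, array([297, 354])), (215, array([298, 354]))]
184 321 330 [array([0.5051, 0.1759]), array([0.5051, 0.1849])]
188 320 331 [array([0.5087, 0.175 ]), array([0.5088, 0.1857])]
192 319 330 [array([0.5124, 0.174 ]), array([0.5124, 0.1848])]
196 319 330 [array([0.5161, 0.174 ]), array([0.5161, 0.1848])]
200 320 330 [array([0.5198, 0.1748]), array([0.5198, 0.1848])]
204 320 330 [array([0.5235, 0.1748]), array([0.5236, 0.1848])]
208 320 330 [array([0.5273, 0.1748]), array([0.5273, 0.1848])]
212 320 330 [array([0.5311, 0.1747]), array([0.5311, 0.1848])]
216 320 330 [array([0.5349, 0.1747]), array([0.5349, 0.1848])]
220 314 344 [array([0.5387, 0.1691]), array([0.5388, 0.1977])]
224 305 344 [array([0.5425, 0.1607]), array([0.5427, 0.1977])]
[ 0.4214423  -0.14744894  0.064     ]
[0.45031066 0.02281769 0.064     ]
[0.56948398 0.00939946 0.064     ]
[ 0.56995152 -0.16820955  0.064     ]
stud [ 0.54332467 -0.01218578  0.066     ]
```

View pics/v3.png

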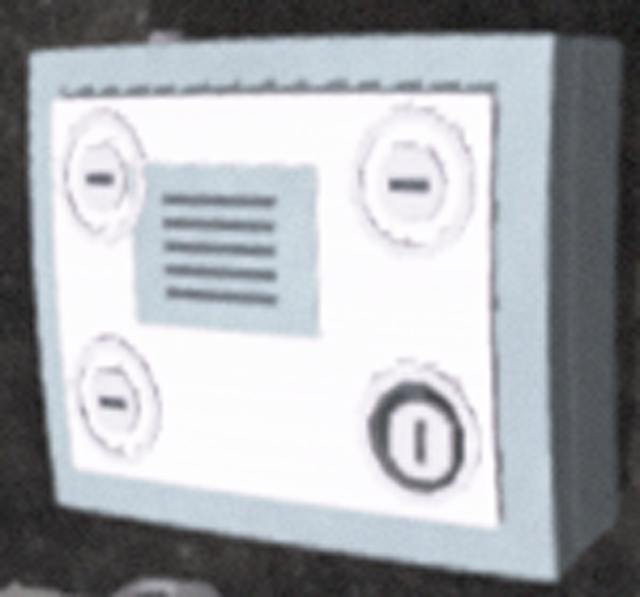

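Stand at (0.525,0.179) with a measured width of 65–67 mm against the specified 64. The paddle centre is at y=0.180 with its long axis along world x, and all of this agrees. Descending to grip.

```bash
python3 -m pendant '[[[0,-0.36,-3.3],0],[[0,0,-3.3],0],[[0,0,-3.3],0],[[0,0,-2.3],0],[[0,0,-1],0],[[0,0,0],0]]' && python3 -m pendant '[[[0,0,0],0],[[0,0,0],0],[[0,0,0],0],[[0,0,0],0],[[0,0,0],0],[[0,0,0],0],[[0,0,0],0],[[0,0,0],0]]' 0 40
```

```text
time_s: 1.87
ee_pos: [0.5227, 0.1818, 0.0717]
eef_rot: [-3.141, -0.003, -3.14]
force: [-1.2, 0.1, 0.6]
grip_width: 0.0939
grip_force: 0.0
time_s: 2.53
ee_pos: [0.5242, 0.1811, 0.0735]
eef_rot: [3.142, 0.0, -3.142]
force: [-0.5, -0.1, 0.2]
grip_width: 0.0439
grip_force: 0.0
```

```bash
python3 -m pendant '[[[0,0,0],0],[[0,0,0],0],[[0,0,0],0],[[0,0,0],0],[[0,0,0],0],[[0,0,0],0],[[0,0,0],0],[[0,0,0],0],[[0,0,0],0],[[0,0,0],0]]' 0 40
```

```text
time_s: 3.37
ee_pos: [0.5241, 0.1811, 0.0734]
eef_rot: [-3.142, -0.0, -3.141]
force: [-0.1, 0.2, 0.5]
grip_width: 0.0116
grip_force: 40.0
```

```bash
python3 -m pendant '[[[0,0,1],0],[[0,0,2.5],0],[[0,0,3],0],[[0,0,2.5],0],[[0.3,-3,0],-0.01],[[0.3,-3.2,0],-0.01],[[0.3,-3.2,0],-0.01],[[0.3,-3.2,0],-0.01],[[0.4,-3.2,0],-0.01],[[0.3,-3,0],-0.015],[[0,0,0],0],[[0,0,0],0],[[0,0,0],0],[[0,0,0],0]]'
python3 - <<'E'
from h import *
c=snap('wrist','w2');o=ctrl.get_obs();print(o['ee_pos'],o['eef_rot'],o['force'])
t=proj(c,o['ee_pos']-[0,0,.0594],True);s=proj(c,[.5433,-.0122,.068],True);print(t,s)
x0,y0=[int(v) for v in (t-[55,45])];print(x0,y0)
cv2.imwrite('pics/v4.png',cv2.resize(c['color'][y0:y0+90,x0:x0+110],(770,600)[:1]+(630-30,) if 0 else (733,600),interpolation=cv2.INTER_CUBIC)[:,:,::-1])
E
```

```text
time_s: 4.53
ee_pos: [0.5431, -0.0059, 0.1637]
eef_rot: [3.141, 0.0, 3.078]
force: [0.3, 1.0, -1.0]
grip_width: 0.012
grip_force: 40.0
[ 0.54308766 -0.00585414  0.16364425] [3.14148279e+00 7.93988498e-05 3.07821238e+00] [-0.15238099 -0.74673299 -1.52637491]
[329.18425693 215.80395223] [322.23955448 205.50784599]
274 170
```

View pics/v4.png

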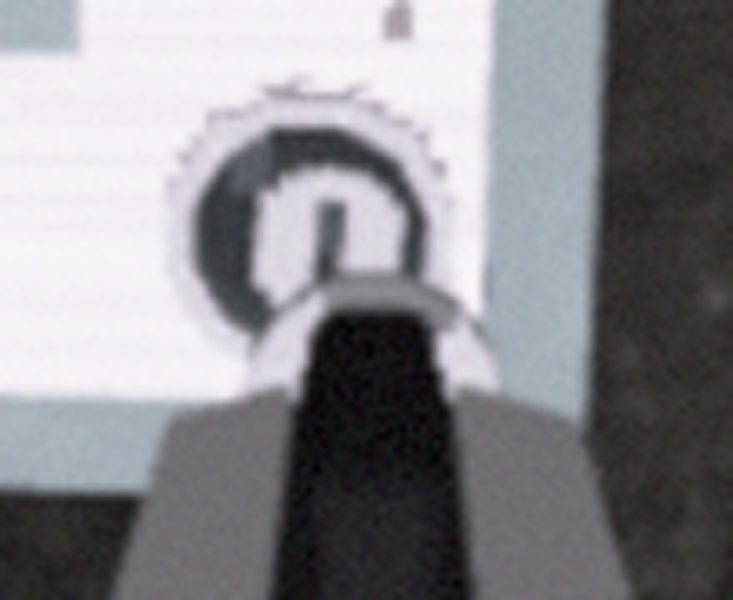

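Wrist crop: the slot shows at crop (328,240), i.e. px (323,206). The collar hides the blade; its front arc is at px (330.3,210.5). I'll put the camera over the stud for an unobstructed view and use the arc for the key's position in the hand.

```bash
python3 - <<'E'
from h import *
c=load('w2');p=np.array([.5431,-.00585,.1637])
for z in(.130,.135): print('collar front rel TCP',onz(c,330.3,210.5,z,True)-p)
E
python3 -m pendant '[[[2,0,0],0],[[2.5,0,-0.5],0],[[2.0,0,-1.5],0],[[0,0,0],0],[[0,0,0],0],[[0,0,0],0],[[0,0,0],0]]'
python3 - <<'E'
from h import *
c=snap('wrist','w3');o=ctrl.get_obs();print(o['ee_pos'],o['eef_rot'],ray(c,320,200)[0])
s=proj(c,[.5433,-.0122,.066],True);print(s)
x0,y0=[int(v) for v in (s-[40,35])];print(x0,y0)
cv2.imwrite('pics/v5.png',cv2.resize(c['color'][y0:y0+70,x0:x0+80],None,fx=8,fy=8,interpolation=cv2.INTER_CUBIC)[:,:,::-1])
E
```

```text
collar front rel TCP [-0.01123644  0.00150636 -0.0337    ]
collar front rel TCP [-0.01257684  0.00157243 -0.0287    ]
time_s: 5.17
ee_pos: [0.6078, -0.0065, 0.1443]
eef_rot: [-3.142, 0.001, 3.077]
force: [-0.3, 0.1, -1.2]
grip_width: 0.0117
grip_force: 40.0
[ 0.60790534 -0.00662684  0.1444106 ] [-3.14153420e+00  1.13192119e-03  3.07725369e+00] [ 0.53962784 -0.00201889  0.32259974]
[317.01566307 134.33115068]
277 99
```

View pics/v5.png

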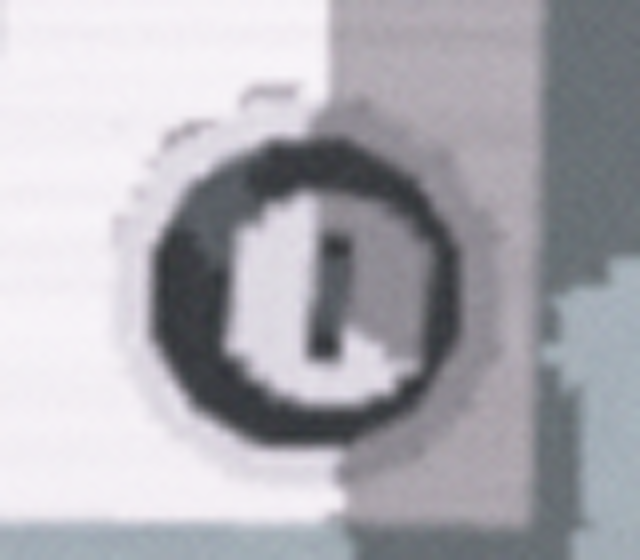

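```bash
python3 - <<'E'
from h import *
c=load('w3');f=lambda U,V:onz(c,277+(U+.5)/8-.5,99+(V+.5)/8-.5,.068,True)
a,b=f(338,237),f(322,358);print(a,b,np.linalg.norm(a-b),(a+b)/2,'slot yaw',np.arctan2(*(b-a)[[1,0]]))
print('head',f(330,298), 'L/R',f(230,298),f(432,298))
g=lambda U,V,z=.066:onz(c,277+(U+.5)/8-.5,99+(V+.5)/8-.5,z,True)
print('ring',(g(155,292)+g(460,292))/2,(g(308,140)+g(308,445))/2,np.linalg.norm(g(155,292)-g(460,292)))
E
```

```text
[ 0.53833457 -0.01031225  0.068     ] [ 0.55063644 -0.01280003  0.068     ] 0.012550903442232439 [ 0.54448551 -0.01155614  0.068     ] slot yaw -0.19953692110710797
head [ 0.54453352 -0.01155558  0.068     ] L/R [ 0.54377873 -0.02175821  0.068     ] [ 0.54523985 -0.00117458  0.068     ]
ring [ 0.54371202 -0.01393535  0.066     ] [ 0.54385929 -0.0138659   0.066     ] 0.03144069080947669
```

Slot: length 12.6 mm, centre (0.5445,-0.0116), yaw about -0.17 to -0.2 (stud turned within +0.1). Ring inner diameter is 31.4 mm (spec 32), so the measurement holds. I'll go above with the key offset taken off, TCP to (0.5425,-0.013).

```bash
python3 -m pendant '[[[-2,0,0],-0.03],[[-2.5,-0.3,0],-0.04],[[-2.04,-0.35,0],-0.04],[[0,0,0],0],[[0,0,-0.6],0],[[0,0,-0.5],0],[[0,0,0],0],[[0,0,0],0],[[0,0,0],0],[[0,0,0],0]]'; python3 -m pendant '[[[0,0,-0.1],0],[[0,0,-0.1],0],[[0,0,-0.1],0],[[0,0,-0.1],0],[[0,0,0],0],[[0,0,0],0],[[0,0,0],0]]'
```

```text
time_s: 6.05
ee_pos: [0.543, -0.0133, 0.1324]
eef_rot: [-3.142, -0.0, 2.967]
force: [0.4, -0.0, -0.8]
grip_width: 0.0116
grip_force: 40.0
time_s: 6.63
ee_pos: [0.5428, -0.0134, 0.1285]
eef_rot: [-3.142, 0.0, 2.967]
force: [-0.6, 0.1, -1.1]
grip_width: 0.0118
grip_force: 40.0
```

```bash
for i in 1 2; do python3 -m pendant '[[[0,0,-0.1],0],[[0,0,0],0],[[0,0,0],0],[[0,0,0],0]]' | grep -E 'pos|force:'; done; python3 -c "
from station import ctrl;o=ctrl.get_obs();print(o['force'],o['moment'],o['ee_pos'])"
```

```text
ee_pos: [0.5427, -0.0134, 0.1274]
force: [0.7, -0.4, -0.3]
grip_force: 40.0
ee_pos: [0.5428, -0.0134, 0.1266]
force: [-1.3, 0.5, 3.2]
grip_force: 40.0
[-1.33422648  0.50580413  3.20463394] [ 0.03760849  0.2053667  -0.02854323] [ 0.54282642 -0.01340144  0.12662557]
```

Resting on the head (about 4 N), not in the slot. I'll feel sideways, starting with +y.

```bash
cat > o.py <<'E'
from station import ctrl;o=ctrl.get_obs();print([round(1000*x,1) for x in o['ee_pos']],o['force'].round(1),o['moment'].round(2),round(o['eef_rot'][2],3))
E
for i in 1 2 3 4 5; do python3 -m pendant '[[[0.01,0.05,0],0],[[0,0,0],0],[[0,0,0],0]]' >/dev/null; python3 o.py; done
```

```text
[np.float64(542.9), np.float64(-12.7), np.float64(126.3)] [-0.1  1.7 -0.8] [ 0.46 -0.15 -0.03] 2.967
[np.float64(542.8), np.float64(-12.4), np.float64(126.2)] [ 0.3 -0.3 -0.8] [ 0.01 -0.02 -0.02] 2.967
[np.float64(543.0), np.float64(-11.9), np.float64(126.4)] [-0.2 -0.4 -0.3] [-0.07 -0.03 -0.02] 2.967
[np.float64(543.1), np.float64(-11.4), np.float64(126.4)] [ 0.8  0.5 -0.4] [-0.01 -0.   -0.01] 2.967
[np.float64(543.3), np.float64(-10.9), np.float64(126.5)] [-1.  -0.4 -0.9] [-0.17  0.02  0.05] 2.967
```

```bash
python3 -m pendant '[[[-0.02,-0.1,0],0],[[0,0,0],0],[[0,0,0],0]]' >/dev/null; python3 o.py; for i in 1 2 3; do python3 -m pendant '[[[0,0,-0.05],0],[[0,0,0],0],[[0,0,0],0]]' >/dev/null; python3 o.py; done
```

```text
[np.float64(543.1), np.float64(-11.9), np.float64(126.4)] [ 0.4 -0.  -1.5] [ 0.04 -0.02 -0.01] 2.967
[np.float64(543.0), np.float64(-11.9), np.float64(125.9)] [ 0.2 -0.1 -1.9] [ 0.03  0.01 -0.04] 2.967
[np.float64(543.0), np.float64(-11.9), np.float64(125.4)] [-0.1 -0.9 -0.5] [ 0.02 -0.05 -0.01] 2.967
[np.float64(543.0), np.float64(-11.9), np.float64(124.9)] [ 0.2 -0.  -0.2] [ 0.01 -0.03 -0.02] 2.967
```

```bash
for i in 1 2 3 4 5 6; do python3 -m pendant '[[[0,0,-0.06],0],[[0,0,0],0],[[0,0,0],0]]' >/dev/null; python3 o.py; done
```

```text
[np.float64(543.0), np.float64(-11.9), np.float64(124.3)] [-0.  -0.1 -0.9] [ 0.05 -0.02 -0.03] 2.967
[np.float64(543.1), np.float64(-11.9), np.float64(123.7)] [ 0.1  1.3 -1.4] [-0.    0.02 -0.02] 2.967
[np.float64(543.0), np.float64(-11.9), np.float64(123.1)] [ 0.  -0.8 -1.3] [0.02 0.02 0.05] 2.967
[np.float64(543.0), np.float64(-11.9), np.float64(122.5)] [-0.3 -0.3 -1.2] [ 0.04 -0.01  0.  ] 2.967
[np.float64(543.1), np.float64(-11.9), np.float64(122.2)] [-0.4 -0.8  3. ] [0.02 0.2  0.05] 2.967
[np.float64(543.1), np.float64(-11.9), np.float64(121.4)] [-1.6  0.2  3. ] [0.09 0.26 0.03] 2.967
```

The blade dropped 5 mm and bottomed at TCP z≈122.2 mm, so it is seated. Pressing about 6.5 mm.

```bash
for i in 1 2 3; do python3 -m pendant '[[[0,0,-0.1],0],[[0,0,-0.1],0],[[0,0,0],0],[[0,0,0],0]]' >/dev/null; python3 o.py; done
```

```text
[np.float64(543.1), np.float64(-11.9), np.float64(119.4)] [-0.3  0.3  4.2] [ 0.04  0.21 -0.01] 2.967
[np.float64(543.2), np.float64(-11.9), np.float64(117.5)] [-1.9  0.6  6.6] [ 0.06  0.28 -0.  ] 2.967
[np.float64(543.2), np.float64(-11.9), np.float64(115.7)] [-2.6  0.3  6.7] [ 0.    0.45 -0.01] 2.967
```

```bash
python3 -m pendant '[[[0,0,-0.06],0],[[0,0,0],0],[[0,0,0],0]]' >/dev/null; python3 o.py; for i in 1 2 3; do python3 -m pendant '[[[0.005,0.005,0],-0.06],[[0.01,0.01,0],-0.06],[[0.01,0.01,0],-0.06],[[0.01,0.01,0],-0.06],[[0.005,0.005,0],-0.06],[[0,0,0],0],[[0,0,0],0]]' >/dev/null; python3 o.py; done
```

```text
[np.float64(543.2), np.float64(-11.9), np.float64(115.1)] [-2.2  0.6  8.4] [ 0.09  0.49 -0.01] 2.967
[np.float64(543.7), np.float64(-11.4), np.float64(115.2)] [-2.2  0.3  8.5] [ 0.12  0.36 -0.03] 2.666
[np.float64(544.0), np.float64(-11.1), np.float64(115.2)] [-1.4 -0.4  7.3] [-0.1   0.55  0.02] 2.366
[np.float64(544.3), np.float64(-10.9), np.float64(115.1)] [-2.2 -1.6  8.1] [-0.4   0.65  0.08] 2.066
```

```bash
python3 -m pendant '[[[0.005,0.005,0],-0.06],[[0.01,0.01,0],-0.06],[[0.01,0.01,0],-0.06],[[0.01,0.01,0],-0.06],[[0.005,0.005,0],-0.06],[[0,0,0],0],[[0,0,0],0]]' >/dev/null; python3 o.py;  python3 -m pendant '[[[0.005,0.005,0],-0.06],[[0,0,0],-0.06],[[0,0,0],-0.06],[[0,0,0],-0.06],[[0,0,0],-0.06],[[0,0,0],-0.04],[[0,0,0],0],[[0,0,0],0],[[0,0,0],0]]' >/dev/null; python3 o.py
```

```text
[np.float64(544.7), np.float64(-10.7), np.float64(115.1)] [-2.8 -2.9  8.1] [-0.74  0.75  0.03] 1.766
[np.float64(544.9), np.float64(-10.7), np.float64(115.2)] [-2.3 -2.5  8.6] [-0.75  0.44  0.  ] 1.427
```

```bash
python3 -m pendant '[[[0,0,0],-0.04],[[0,0,0],0],[[0,0,0],0]]' >/dev/null; python3 o.py; for i in 1 2 3 4 5 6; do python3 -m pendant '[[[0,0,0.06],0],[[0,0,0.06],0],[[0,0,0],0],[[0,0,0],0]]' >/dev/null; python3 o.py; done
```

```text
[np.float64(545.0), np.float64(-10.7), np.float64(115.2)] [-1.4 -3.6  8.2] [-0.82  0.48  0.01] 1.387
[np.float64(545.0), np.float64(-10.7), np.float64(116.4)] [-1.  -2.3  6.6] [-0.83  0.39  0.04] 1.387
[np.float64(544.9), np.float64(-10.7), np.float64(117.4)] [-0.6 -3.6  5. ] [-0.88  0.2   0.09] 1.387
[np.float64(544.8), np.float64(-10.4), np.float64(118.3)] [ 1.5 -3.3  1.4] [-0.88 -0.34  0.07] 1.387
[np.float64(544.9), np.float64(-10.0), np.float64(120.1)] [-0.6 -1.9  6.5] [-0.3   0.06 -0.01] 1.387
[np.float64(544.7), np.float64(-10.0), np.float64(120.6)] [ 1.4  0.4 -0.2] [ 0.02 -0.55 -0.05] 1.387
[np.float64(544.6), np.float64(-10.2), np.float64(121.9)] [ 1.5  0.8 -0.7] [ 0.06 -0.39 -0.03] 1.387
```

```bash
python3 -m pendant '[[[0,0,0.1],0],[[0,0,0.1],0],[[0,0,0.2],0],[[0,0,0.3],0],[[0,0,0.5],0],[[0,0,1],0],[[-0.6,-3,0],0],[[-0.6,-3,0],0],[[0,0,0],0],[[0,0,0],0],[[0,0,0],0]]' >/dev/null
python3 - <<'E'
from h import *
import o
c=snap('wrist','w4')
s=proj(c,[.545,-.011,.066],True);print(s)
x0,y0=[int(v) for v in (s-[50,40])]
cv2.imwrite('pics/v6.png',cv2.resize(c['color'][y0:y0+75,x0:x0+100],None,fx=8,fy=8,interpolation=cv2.INTER_CUBIC)[:,:,::-1])
E
```

```text
[np.float64(532.9), np.float64(-70.0), np.float64(144.6)] [-0.5  0.7 -0.9] [-0.12  0.09  0.02] 1.386
[330.7027066  139.44288929]
```

View pics/v6.png

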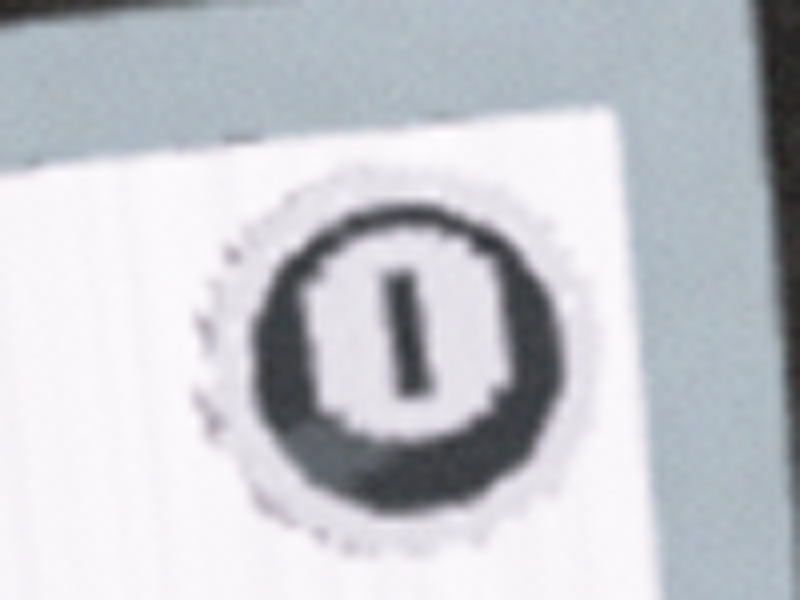

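The slot now lies along module y, with the head low in its ring, so the stud is in its catch. Taking the key back to the stand at its original orientation.

```bash
python3 -m pendant '[[[0,0,1],0],[[0,1.6,0],0.11],[[0,1.7,0],0.11],[[0,1.7,0],0.11],[[0,1.7,0],0.11],[[0,1.7,0],0.11],[[0,1.7,0],0.11],[[0,1.7,0],0.11],[[0,1.7,0],0.11],[[-0.2,1.7,0],0.11],[[-0.2,1.7,0],0.11],[[-0.2,1.7,0],0.11],[[-0.2,1.7,0],0.11],[[-0.1,1.7,0],0.11],[[0,1.6,0],0.11],[[0,1.5,0],0.11],[[0,0,0],0.105],[[0,0,0],0],[[0,0,0],0],[[0,0,0],0]]' >/dev/null; python3 o.py
```

```text
[np.float64(523.7), np.float64(180.8), np.float64(154.3)] [-0.  -0.5 -0.5] [0.03 0.04 0.03] 3.138
```

```bash
python3 -m pendant '[[[0.03,0.02,-1.5],0],[[0,0,-1.5],0],[[0,0,-1.5],0],[[0,0,-1.5],0],[[0,0,-1],0],[[0,0,-0.6],0],[[0,0,0],0],[[0,0,0],0],[[0,0,0],0]]' >/dev/null; python3 o.py; for i in 1 2 3 4; do python3 -m pendant '[[[0,0,-0.1],0],[[0,0,0],0],[[0,0,0],0]]' >/dev/null; python3 o.py; done
```

```text
[np.float64(524.4), np.float64(181.0), np.float64(78.8)] [ 0.4  0.5 -1.7] [ 0.04 -0.02 -0.04] 3.141
[np.float64(524.1), np.float64(181.0), np.float64(77.3)] [ 0.1  0.3 -1.6] [ 0.06 -0.02  0.02] -3.141
[np.float64(524.0), np.float64(181.0), np.float64(75.9)] [ 0.4  0.1 -1.1] [ 0.07 -0.    0.04] -3.141
[np.float64(523.9), np.float64(180.9), np.float64(74.8)] [-1.1 -0.4 -0.3] [0.05 0.01 0.01] -3.141
[np.float64(524.0), np.float64(181.0), np.float64(73.9)] [-0.1  0.9 -1.5] [ 0.05 -0.01  0.04] -3.141
```

```bash
for i in 1 2; do python3 -m pendant '[[[0,0,-0.05],0],[[0,0,0],0],[[0,0,0],0]]' >/dev/null; python3 o.py; done; python3 -m pendant '[[[0,0,0],0],[[0,0,0],0],[[0,0,0],0],[[0,0,0],0],[[0,0,0],0],[[0,0,0],0],[[0,0,0],0],[[0,0,0],0],[[0,0,0],0],[[0,0,0],0],[[0,0,0],0],[[0,0,0],0],[[0,0,0],0]]' 1; python3 -m pendant '[[[0,0,1],0],[[0,0,3],0],[[0,0,3],0],[[0,0,3],0],[[0,0,3],0],[[0,0,0],0],[[0,0,0],0],[[0,0,0],0],[[0,0,0],0]]'
python3 - <<'E'
from h import *
c=snap('wrist','w5');cv2.imwrite('pics/v7.png',np.hstack([c['color'][120:250,60:390]])[:,:,::-1].repeat(2,0).repeat(2,1))
E
```

```text
[np.float64(524.0), np.float64(181.0), np.float64(73.5)] [-0.1  0.8 -0.8] [0.03 0.02 0.04] -3.141
[np.float64(524.1), np.float64(181.0), np.float64(73.4)] [-2.6 -0.6  5.3] [-0.14  0.56  0.06] -3.141
time_s: 23.6
ee_pos: [0.524, 0.181, 0.0729]
eef_rot: [-3.142, -0.0, -3.141]
force: [-0.8, -0.5, 0.5]
grip_width: 0.0931
grip_force: 0.0
time_s: 24.35
ee_pos: [0.5235, 0.1808, 0.2019]
eef_rot: [-3.141, -0.002, -3.141]
force: [0.1, 0.3, -0.4]
grip_width: 0.0941
grip_force: 0.0
```

View pics/v7.png

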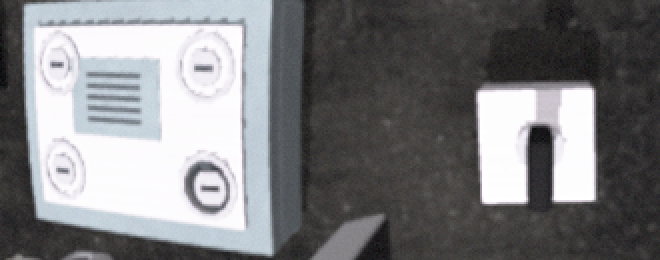

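The key stands upright in its stand at crop (540,150). The stud's slot at (210,187) is parallel to the other three, and the gripper is clear.

```bash
python3 -c "
from station import ctrl;print(ctrl.hand_in())"
```

```text
the job is handed in; nothing more can be done
None
```

The job is handed in: the fourth stud was pressed down, turned a quarter turn clockwise and let up into its catch, and the key is back upright in its stand. The final picture agrees, at about 24 s of the 67 s allowed; the hand-in gave no verdict.

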